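# Slide the sample case home into the empty bay of the case cabinet

### The arm

A 6-joint arm with a two-finger parallel gripper is mounted at the origin on the work surface. World frame = base frame: x ahead of the robot, y to its left, z up, the work surface at z = 0. Lengths are in m, angles in rad, forces in N, time in s.
With the tool pointing down it reaches from about 0.375 to 0.9 m from the base axis. Payload 3.1 kg.
Tool frame: the origin (TCP) lies between the finger pads; the fingertips stand 8 mm ahead of it and the grasp point (between the pads) lies 11 mm behind it; z points along the fingers, y is the line along which they close (so a half turn about z gives the same grasp; the last joint's range is limited). The gripper opens to 87 mm and grips with 3 to 60 N. Pads are 19 mm wide; open, the fingers measure 117 mm over their backs; the gripper's body (75 mm by 190 mm) begins 51 mm behind the grasp point.
Start: joints at [-1.357, 0.527, 1.433, -0, 1.181, -0.178], TCP at [0.239, -0.577, 0.231] pointing down, gripper open.
Joint ranges: [-3.08, 3.08], [-0.75, 2.2], [0.22, 2.44], [-1.43, 4.57], [0, 2.65], [-2.85, 2.85]. Speed limits (rad/s): [2.79, 2.79, 3.14, 3.14, 3.14, 3.14].

### API

Orientations are given as a unit quaternion [x, y, z, w].
In Python, from rig import robot gives the robot as it stands.
- The arm moves only by the tool move_arm, never from a script. Its argument "motion" is text: rows parted by semicolons, each of 5 numbers parted by spaces: the opening, from -1 (shut) to 1 (fully open), then the shift along the tool's x, y, z normalised to -1 to 1, where 1 is 0.2 m, then the turn about the tool's z normalised to -1 to 1, where 1 is pi rad. A call has 1 to 12 rows; each row is the pose to reach, as a shift and turn from the pose commanded when the call began, along the tool's axes at that moment, turning the shorter way round; what a row does not reach only later rows make up. A row lasts 1/12 s, in which the tool goes at most 41.7 mm and 7.16 degrees, less where a joint would pass 70% of its speed; a pose out of reach is approached as far as the arm can. A call with a number of a shift or a turn outside -1 to 1 is refused whole. A call with a gripper value outside its range is refused whole. The fingers move at their own pace and stop on an object; "newtons" is the grip in N (left out, the last holds). Time passes only in rows, so rows that repeat a pose let the fingers close. It gives the time, the measured TCP pose, the force, the opening and the grip force at its end, in the units of the state.
- robot.get_obs(): the state, without advancing time (a new reading comes with each control period).
- robot.camera(name): name is "scene" or "top" or "wrist"; returns (picture, depth): 384x512x3 uint8, red, green, blue; 384x512 float32, m along the optical axis (not along the pixel's ray), 0 where there is no reading.
- robot.camera_model(name): a dict with "mtx" (3x3 intrinsics, pixels), "position" and "attitude" of the camera in the world. Camera axes: x right, y down, z forward; pixel columns grow to the right and rows downward; lengths in m; the calibration is good to about 2 mm. A picture is of the moment at which its call begins: read the wrist's pose just before it. camera_model takes no time and is no camera call; for the wrist camera it gives the pose at the moment of the call.
- robot.hand_in(): hands the job in; it is judged then, once.
The state is a dict: "time": time; "q": joint angles; "joint_velocities": joint speeds; "joint_torque": joint torques, N m; "position": TCP position; "tool_rot": TCP orientation; "ft_force": force on the tool from outside, world axes, zero at the start; "moment": the same for the moment, N m; "grip_width": finger opening in m; "grip_force": force on a finger pad.
Only numpy, scipy, OpenCV 4.12 (cv2) and the standard library are available. Lean on these libraries where they do the work, as an engineer would, in place of code of your own. Each camera call takes 0.05 s, during which the arm holds its last target. There are 200 camera calls.

### The job

The aluminium sample case lying loose on the bench belongs in the empty one of the two low bays of the white cabinet. It is too wide to pick up: slide it along the bench, long way in, through the mouth of the bay, and push it until it has pressed the stiff buffer inside fully back and will go no farther. Push gently, never ramming it; leave the stored case and the other things on the bench where they are.

Things in the scene. Friction and masses are not known exactly. Their poses are not given: they have to be found in the camera images.
- case: The loose sample case: closed flat aluminium box with black corners, 130 (x) x 100 (y) x 36 (z) mm, edges rounded 4 mm, 0.5 to 1 kg, slides on the bench (a push of 2 to 7 N). Origin: centre of its underside. x is its long axis, z up. Starts flat on the robot's right, its +x end pointing roughly to the cabinet. The ends are alike but for a steel latch at the -x end; either may go in first.
- stored: An identical case already lying in one of the two bays, which is the occupied one; leave it alone. Origin: at bench level in the middle of its inner (far) end; it extends 130 mm from there along its own -x, so it sticks out of the mouth by 30 to 70 mm. Same axes as the cabinet.
- cabinet: White fixed steel cabinet. Origin: on the bench, middle of its mouth plane. x points straight into the bays (about world +y), z up. Two bays, centred at y = +64 and -64 mm, open to -x, each 108 mm wide, 46 mm high, no floor (the bench goes on inside). Divider 20 mm thick, outer walls 10 mm; outside 256 mm wide, 170 mm deep, 58 mm high over the mouths, 188 mm from x = 75 mm on.
- bay_a (a point): Middle of the mouth of the bay at the cabinet's +y side, at bench level. Axes as the cabinet. Each mouth has thin steel guide plates on both sides that reach out (to x = -28 mm at the outer wall, -22 mm at the divider) and flare apart there to about 125 mm, leading the case in.
- bay_b (a point): The same for the -y side bay. The empty bay holds a stop, unseen from outside, at a depth that differs each time: the inner end of a case that is home lies 60 to 100 mm inside the mouth plane, so the case still sticks out 30 to 70 mm. In the last 10 mm it pushes back a stiff buffer (about 4 N more than the case's own friction), then it meets solid steel.
- buffer (a joint): Travel in m of the buffer in the empty bay: 0 = forward (not touched), 0.010 = pressed back as far as a case can press it (case home). It has friction and no spring: it stays where it was pushed.
- sample: Bystander: dark steel block 60 x 45 x 25 mm. Origin: centre of its underside.
- mug: Bystander: white mug, radius 40 mm, 95 mm high. Origin: centre of its underside.
- boxfile: Bystander: blue box file lying flat, 320 x 240 x 55 mm. Origin: centre of its underside.
Mind the look-alikes: they are no part of the job. Leave any pink or red look-alike of the case alone.

How it is judged:
By the outcome, as a careful person would: the job done as asked, in the order asked, and still so for the second after the job is handed in, with the robot touching nothing.
It also fails if it takes over 72 s, if anything falls off the work surface, if the arm or the gripper's body presses on something with over 40 N, if the wrist force passes 120 N, or if a joint passes its speed limit or range.

## Working session

There is one attempt and no reset: what is moved stays moved. The work goes in short steps, Python scripts to look and compute and a tool call to move; the robot and the scene stay as the last step left them, time stands still between calls to the robot, and variables do not carry over. Pictures are saved under pics/ and viewed, at most 10 in all, crops included, and the job is handed in when it is done.

Besides the shell and the picture viewer there is one more tool, called after "Call:" in YAML: its name, and indented under it one key for each argument. move_arm: Moves the arm, as the interface text tells. Its arguments: {"type":"object","properties":{"motion":{"type":"string"},"newtons":{"type":"number"}},"required":["motion"]}

```bash
mkdir -p pics; ls; cat > h.py <<'E'
from rig import robot
import numpy as np, cv2
from scipy.spatial.transform import Rotation as R
def pts(name):
    m=robot.camera_model(name); im,d=robot.camera(name)
    K=np.array(m["mtx"]); a=np.array(m["attitude"])
    Rm=a if a.shape==(3,3) else R.from_quat(a).as_matrix()
    v,u=np.mgrid[0:384,0:512]
    P=np.stack([(u-K[0,2])/K[0,0],(v-K[1,2])/K[1,1],np.ones_like(u,float)],-1)*d[...,None]
    return im,d,P@Rm.T+np.array(m["position"])
E
python3 - <<'E'
from h import *
for n in ("top","scene"):
    im,d,P=pts(n); np.savez(f"pics/{n}0.npz",im=im,P=P,d=d)
    cv2.imwrite(f"pics/{n}0.png",cv2.resize(im[...,::-1],(800,600)))
    print(n,robot.camera_model(n))
print(robot.get_obs())
E
```

```text
pics
top {'mtx': array([[418.75287575,   0.        , 256.81770607],
       [  0.        , 418.75287575, 192.09956047],
       [  0.        ,   0.        ,   1.        ]]), 'position': array([ 0.50448078, -0.18503037,  1.11317649]), 'attitude': array([ 0.71663657, -0.696967  ,  0.01533804, -0.02082731])}
scene {'mtx': array([[427.43486412,   0.        , 258.59306939],
       [  0.        , 427.43486412, 195.93684831],
       [  0.        ,   0.        ,   1.        ]]), 'position': array([ 1.35962218, -0.63072424,  0.61711649]), 'attitude': array([ 0.7586715 ,  0.43863004, -0.23678161, -0.41947074])}
{'time': 0.1, 'q': array([-1.35650628e+00,  5.28391647e-01,  1.43373193e+00,  3.32784538e-05,
        1.18137072e+00, -1.78506991e-01]), 'joint_velocities': array([-3.11336328e-04, -1.50091842e-03, -5.24676831e-03,  3.21211557e-04,
        2.39312025e-05, -9.92571995e-05]), 'joint_torque': array([-5.26822641e-04, -4.40986204e+01, -1.77150178e+01,  6.35388982e-02,
        5.33577881e-02, -3.97611041e-05]), 'position': array([ 0.2391333 , -0.57678072,  0.22967156]), 'tool_rot': array([ 9.80776516e-01,  1.95132063e-01, -1.62585271e-06, -9.50946592e-04]), 'ft_force': array([-0.28247583,  0.93114496, -0.89416221]), 'moment': array([0.05022678, 0.03949364, 0.05530793]), 'grip_force': 0.0, 'grip_width': 0.0868961525388293}
```

View pics/top0.png

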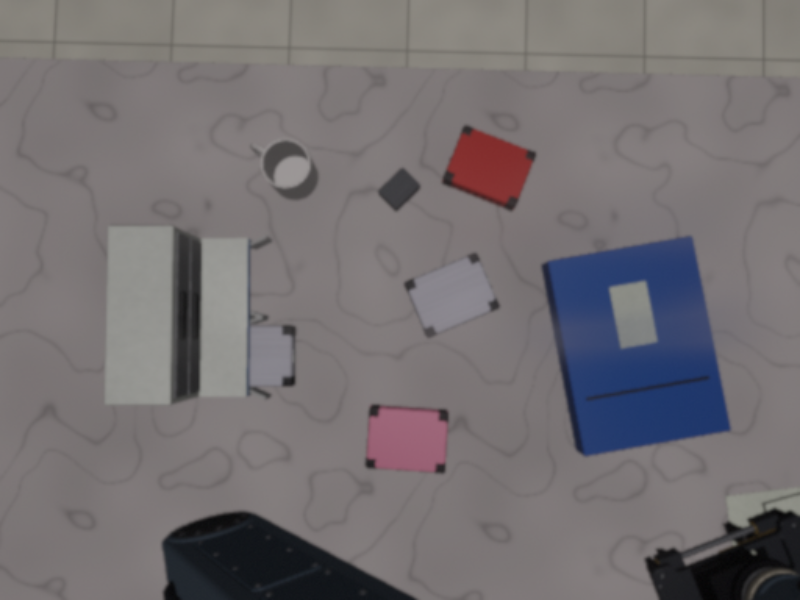

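View pics/scene0.png

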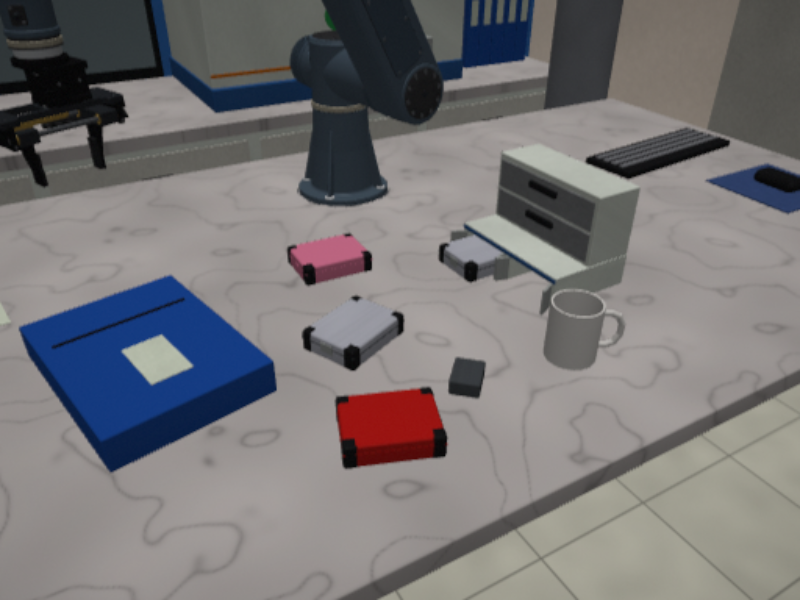

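Top view (pixels of the 800x600 view). Look-alikes:
- loose silver case at (452,295)
- stored silver case at (270,355), in the lower bay
- pink case at (407,440)
- red case at (490,168)

The loose silver one is my choice. The empty bay is the upper one, at about (250,280), on the world +x side, which is bay_b. Next I'll measure and take a close crop.

```bash
python3 - <<'E'
from h import *
z=np.load("pics/top0.npz"); im,P=z["im"],z["P"]
print("bench z",np.median(P[230:250,200:230,2]))
def box(m,name):
    m=cv2.morphologyEx(m.astype(np.uint8),cv2.MORPH_OPEN,np.ones((3,3)))
    n,l,s,c=cv2.connectedComponentsWithStats(m)
    k=1+np.argmax(s[1:,4]); p=P[l==k]
    r=cv2.minAreaRect((p[:,:2]*1000).astype(np.float32)); print(name,s[k,4],"z",np.median(p[:,2]).round(4),r,"\n",cv2.boxPoints(r).round(0).tolist())
def roi(a,b,c,d):
    m=np.zeros(P.shape[:2],bool); m[b:d,a:c]=1; return m
Z=P[...,2]
box(roi(250,155,330,220)&(Z>.026)&(Z<.05),"case")
box(roi(160,203,200,255)&(Z>.026)&(Z<.045),"stored")
box(roi(120,145,165,260)&(Z>.045)&(Z<.075),"roof")
box(roi(60,135,115,265)&(Z>.17)&(Z<.21),"tall")
box(roi(230,100,275,140)&(Z>.014)&(Z<.04),"sample")
box(roi(155,80,210,130)&(Z>.05)&(Z<.12),"mug")
box(roi(270,75,350,140)&(Z>.026)&(Z<.05),"red")
box(roi(225,250,295,310)&(Z>.026)&(Z<.05),"pink")
box(roi(340,145,475,295)&(Z>.045)&(Z<.07),"boxfile")
m=roi(158,150,178,215)&(Z>.012)&(Z<.056)
print("plates",[(u,v,(P[v,u]*1000).round().tolist()) for v,u in np.argwhere(m)[::4]][:40])
cv2.imwrite("pics/crop.png",cv2.resize(im[135:225,130:330,::-1],(800,360),interpolation=cv2.INTER_CUBIC))
E
```

```text
bench z -0.0003399564689372525
case 1937 z 0.0358 ((570.8226928710938, -257.9648742675781), (100.47036743164062, 132.44692993164062), 24.180316925048828) 
 [[498.0, -218.0], [552.0, -339.0], [644.0, -298.0], [590.0, -177.0]]
stored 1054 z 0.0357 ((461.28692626953125, 36.1336555480957), (98.17826080322266, 69.5585708618164), 2.1414294242858887) 
 [[411.0, 69.0], [414.0, -0.0], [512.0, 3.0], [509.0, 73.0]]
roof 3255 z 0.0577 ((523.6387939453125, 110.21221923828125), (253.7926025390625, 79.47505950927734), 1.7012015581130981) 
 [[396.0, 146.0], [398.0, 67.0], [652.0, 74.0], [649.0, 154.0]]
tall 5253 z 0.1874 ((520.4892578125, 194.655517578125), (254.042724609375, 99.71876525878906), 1.6968506574630737) 
 [[392.0, 241.0], [395.0, 141.0], [649.0, 149.0], [646.0, 248.0]]
sample 393 z 0.0244 ((747.8783569335938, -165.47915649414062), (43.96626663208008, 60.25912094116211), 46.401710510253906) 
 [[711.0, -161.0], [755.0, -202.0], [785.0, -170.0], [741.0, -129.0]]
mug 286 z 0.0806 ((795.8728637695312, 37.243595123291016), (67.84086608886719, 77.56214904785156), 39.77213668823242) 
 [[745.0, 4
[... 2056 characters left out ...]
.0, 55.0]), (np.int64(159), np.int64(183), [575.0, 73.0, 53.0]), (np.int64(159), np.int64(185), [570.0, 74.0, 50.0]), (np.int64(159), np.int64(187), [565.0, 74.0, 49.0]), (np.int64(159), np.int64(190), [557.0, 73.0, 52.0]), (np.int64(159), np.int64(192), [552.0, 73.0, 51.0]), (np.int64(158), np.int64(196), [542.0, 74.0, 55.0]), (np.int64(159), np.int64(198), [537.0, 72.0, 50.0]), (np.int64(158), np.int64(200), [532.0, 74.0, 54.0]), (np.int64(162), np.int64(200), [532.0, 65.0, 48.0]), (np.int64(160), np.int64(201), [529.0, 71.0, 44.0]), (np.int64(164), np.int64(201), [530.0, 61.0, 43.0]), (np.int64(158), np.int64(202), [527.0, 74.0, 52.0]), (np.int64(163), np.int64(202), [527.0, 63.0, 46.0])]
```

View pics/crop.png

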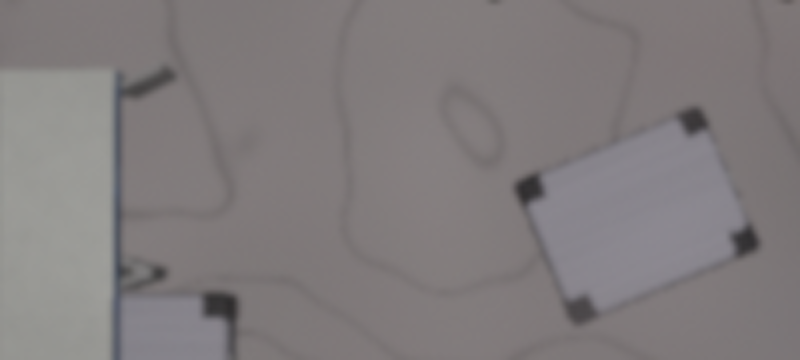

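The crop confirms it: an aluminium case with black corners, centred at (640,215), lies ahead of the empty mouth, whose guides are at (145,80) and (145,270).

Case centre is (571,-258) with heading 114.2°. The bay_b mouth is about (589,74), with axis 91.7°. The measured sizes (132x100 mm, z 36 mm) match the description.

Plan:
1. Push the long side nearest the robot with two fingers, turning the case 22.5° clockwise about (600,-323), which puts it on the bay axis.
2. Push the rear end straight in.

```bash
cat >> h.py <<'E'
def to(x,y,z,yawx,ref=None):
    """normalised shift/turn from the present pose to TCP (mm) with tool x at world yaw (deg)"""
    o=robot.get_obs(); p=np.array(o["position"])*1000
    Rm=R.from_quat(o["tool_rot"]).as_matrix(); y0=np.degrees(np.arctan2(Rm[1,0],Rm[0,0]))
    d=Rm.T@(np.array([x,y,z])-p)
    t=-((yawx-y0+180)%360-180)
    return (d/200).round(4), round(t/180,4), "yaw",round(y0,2),"pos",p.round(1),"F",o["ft_force"].round(1),o["time"],o["q"].round(2)
E
python3 -c "
from h import *
print(to(482,-267,100,24.2))"
```

```text
(array([ 1.7145, -0.9649,  0.6508]), np.float64(-0.0094), 'yaw', np.float64(22.5), 'pos', array([ 239.1, -576.8,  229.7]), 'F', array([-0.3,  0.9, -0.9]), 0.1, array([-1.36,  0.53,  1.43,  0.  ,  1.18, -0.18]))
```

Call:
move_arm:
  motion: "-0.31 0.2 -0.11 0 0; -0.31 0.4 -0.22 0 0; -0.31 0.6 -0.33 0 0; -0.31 0.8 -0.44 0 0; -0.31 0.95 -0.53 0 0; -0.31 1 -0.56 0 0; -0.31 1 -0.56 0 0"
  newtons: 20

```text
time: 0.68
position: [0.383, -0.3924, 0.2301]
tool_rot: [0.98, 0.198, 0.0, -0.002]
ft_force: [-0.2, 0.3, 0.0]
grip_width: 0.0483
grip_force: 0.0
```

Call:
move_arm:
  motion: "-0.31 0.2 -0.11 0.1 -0.009; -0.31 0.4 -0.22 0.25 -0.009; -0.31 0.6 -0.33 0.45 -0.009; -0.31 0.7 -0.4 0.6 -0.009; -0.31 0.715 -0.405 0.65 -0.009; -0.31 0.715 -0.405 0.65 -0.009; -0.31 0.715 -0.405 0.65 -0.009"

```text
time: 1.27
position: [0.4813, -0.2661, 0.0981]
tool_rot: [0.978, 0.21, -0.002, -0.002]
ft_force: [0.3, -0.6, 1.0]
grip_width: 0.0303
grip_force: 0.0
```

```bash
python3 -c "
from h import *
print(to(482,-267,22,24.2))
im,d,P=pts('top'); print(robot.get_obs()['grip_width'])"
```

```text
(array([0.0024, 0.0074, 0.3806]), np.float64(0.0004), 'yaw', np.float64(24.28), 'pos', array([ 481.3, -266.1,   98.1]), 'F', array([ 0.3, -0.6,  1. ]), 1.2667, array([-0.71,  0.62,  1.73, -0.  ,  0.8 ,  0.44]))
0.02985763122486717
```

Call:
move_arm:
  motion: "-0.31 0 0 0.15 0; -0.31 0 0 0.3 0; -0.31 0 0 0.37 0; -0.31 0 0 0.38 0; -0.31 0.05 0.005 0.38 0; -0.31 0.08 0.005 0.38 0; -0.31 0.09 0.005 0.38 0; -0.31 0.1 0.005 0.38 0; -0.31 0.1 0.005 0.38 0"

```text
time: 2.07
position: [0.5021, -0.2608, 0.0258]
tool_rot: [0.978, 0.209, 0.001, 0.001]
ft_force: [-0.9, 0.3, -0.1]
grip_width: 0.0298
grip_force: 0.0
```

```bash
python3 -c "
from h import *
print(to(482,-267,22,24.2))
im,d,P=pts('wrist'); print(robot.get_obs()['ft_force'])
cv2.imwrite('pics/w1.png',im[...,::-1])"
```

```text
(array([-0.1043, -0.013 ,  0.0188]), np.float64(-0.0002), 'yaw', np.float64(24.17), 'pos', array([ 502.1, -260.8,   25.8]), 'F', array([-0.9,  0.3, -0.1]), 2.0667, array([-0.68,  0.76,  1.72, -0.  ,  0.66,  0.47]))
[ 0.34835055 -0.47464244 -0.10825382]
```

View pics/w1.png

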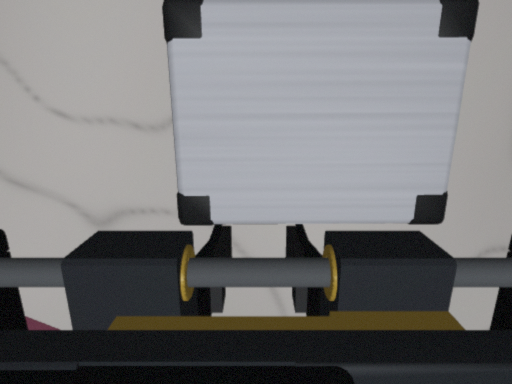

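The wrist view shows the case side at row 222, columns 178–445, with the fingers at columns 215–305. They are about 25 mm ahead of its middle and nearly touching, as planned. Next is the pivoting push.

```bash
python3 -c "
from h import *
c=np.array([600.5,-323]); r=np.array([505,-257.])-c
for t in (0,4,8,12):
    a=-np.radians(t); q=c+np.array([[np.cos(a),-np.sin(a)],[np.sin(a),np.cos(a)]])@r
    print(to(q[0],q[1],22,24.2-t)[:2])"
```

```text
(array([ 0.0229, -0.0095,  0.0175]), np.float64(-0.0002))
(array([ 0.0583, -0.0293,  0.0175]), np.float64(0.0221))
(array([ 0.0949, -0.0465,  0.0175]), np.float64(0.0443))
(array([ 0.1327, -0.0611,  0.0175]), np.float64(0.0665))
```

Call:
move_arm:
  motion: "-0.31 0.012 -0.005 0.01 0; -0.31 0.023 -0.01 0.01 0; -0.31 0.035 -0.016 0.01 0.007; -0.31 0.047 -0.023 0.01 0.015; -0.31 0.058 -0.029 0.01 0.022; -0.31 0.07 -0.035 0.01 0.03; -0.31 0.083 -0.041 0.01 0.037; -0.31 0.095 -0.047 0.01 0.044; -0.31 0.107 -0.052 0.01 0.052; -0.31 0.12 -0.056 0.01 0.059; -0.31 0.133 -0.061 0.01 0.067; -0.31 0.133 -0.061 0.01 0.067"

```text
time: 3.12
position: [0.5177, -0.2372, 0.0224]
tool_rot: [0.994, 0.105, -0.003, -0.002]
ft_force: [-5.0, 0.0, 4.8]
grip_width: 0.0298
grip_force: 2.5
```

```bash
cat >> h.py <<'E'
def case(cam="top"):
    """loose case top: silver or black pixels at its height, away from stored/pink"""
    im,d,P=pts(cam); Z=P[...,2]; X=P[...,0]*1000; Y=P[...,1]*1000
    hsv=cv2.cvtColor(im,cv2.COLOR_RGB2HSV)
    m=(Z>.031)&(Z<.041)&(X>480)&(X<690)&(Y>-360)&(Y<70)&~((X<530)&(Y>-20))
    m=cv2.morphologyEx(m.astype(np.uint8),cv2.MORPH_OPEN,np.ones((3,3)))
    n,l,s,c=cv2.connectedComponentsWithStats(m); k=1+np.argmax(s[1:,4]); p=P[l==k]*1000
    r=cv2.minAreaRect(p[:,:2].astype(np.float32)); b=cv2.boxPoints(r)
    return im,P,r,b.round(0).tolist(),s[k,4]
E
python3 -c "
from h import *
im,P,*r=case(); print(r)
c=np.array([600.5,-323]); r=np.array([505,-257.])-c
for t in (12,16,20,22.5):
    a=-np.radians(t); q=c+np.array([[np.cos(a),-np.sin(a)],[np.sin(a),np.cos(a)]])@r
    print(q,to(q[0],q[1],22,24.2-t))
cv2.imwrite('pics/t2.png',cv2.resize(im[100:280,150:390,::-1],(800,600)))"
```

```text
[((593.6907958984375, -250.88262939453125), (75.91719818115234, 130.0636749267578), 11.457786560058594), [[544.0, -195.0], [569.0, -322.0], [644.0, -307.0], [618.0, -180.0]], np.int32(885)]
[ 520.80907572 -238.58669188] (array([0.0135, 0.0099, 0.0018]), np.float64(-0.0006), 'yaw', np.float64(12.09), 'pos', array([ 517.7, -237.2,   22.4]), 'F', array([-5.1,  0.4,  4.2]), 3.1667, array([-0.63,  0.77,  1.71, -0.  ,  0.67,  0.74]))
[ 526.89157352 -233.23336059] (array([ 0.0489, -0.0099,  0.0017]), np.float64(0.0216), 'yaw', np.float64(12.09), 'pos', array([ 517.7, -237.2,   22.4]), 'F', array([-5.1,  0.4,  4.2]), 3.1667, array([-0.63,  0.77,  1.71, -0.  ,  0.67,  0.74]))
[ 533.33268417 -228.31736334] (array([ 0.0855, -0.0271,  0.0016]), np.float64(0.0439), 'yaw', np.float64(12.09), 'pos', array([ 517.7, -237.2,   22.4]), 'F', array([-5.1,  0.4,  4.2]), 3.1667, array([-0.63,  0.77,  1.71, -0.  ,  0.67,  0.74]))
[ 537.52661118 -225.47768306] (array([ 0.109 , -0.0366,  0.0015]), np.float64(0.0577), 'yaw', np.float64(12.09), 'pos', array([ 517.7, -237.2,   22.4]), 'F', array([-5.1,  0.4,  4.2]), 3.1667, array([-0.63,  0.77,  1.71, -0.  ,  0.67,  0.74]))
```

View pics/t2.png

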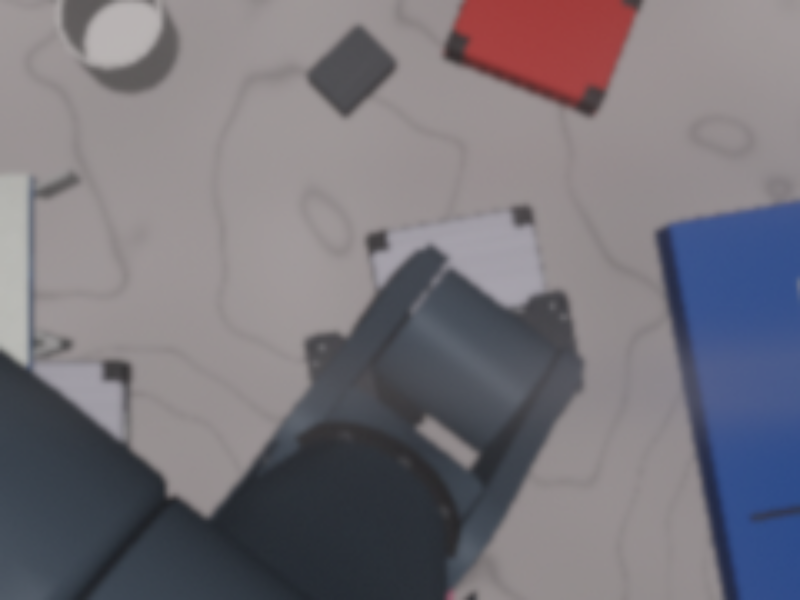

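The top view shows the case turned about 12° at (455,260), with its far corners tracking the plan (101.5° heading). I'll continue and add 3 mm.

Call:
move_arm:
  motion: "-0.31 0.015 0 0 0.005; -0.31 0.028 -0.002 0 0.011; -0.31 0.04 -0.005 0 0.016; -0.31 0.052 -0.01 0 0.022; -0.31 0.063 -0.015 0 0.028; -0.31 0.075 -0.02 0 0.034; -0.31 0.086 -0.025 0 0.04; -0.31 0.098 -0.03 0 0.046; -0.31 0.11 -0.034 0 0.052; -0.31 0.122 -0.037 0 0.058; -0.31 0.122 -0.037 0 0.058"

```text
time: 4.08
position: [0.5392, -0.2244, 0.0222]
tool_rot: [1.0, 0.014, -0.004, -0.002]
ft_force: [-6.4, 0.6, 4.9]
grip_width: 0.0304
grip_force: 3.1
```

Call:
move_arm:
  motion: "-0.31 -0.05 0 0 0; -0.31 -0.12 0 0 0; -0.31 -0.15 0 -0.15 0; -0.31 -0.15 0 -0.3 0; -0.31 -0.15 0.15 -0.4 0.04; -0.31 -0.15 0.35 -0.4 0.08; -0.31 -0.1 0.55 -0.4 0.12; -0.31 -0.1 0.7 -0.4 0.16; -0.31 0 0.8 -0.4 0.2; -0.31 0.1 0.85 -0.4 0.24; -0.31 0.2 0.85 -0.4 0.28; -0.31 0.25 0.85 -0.4 0.32"

```text
time: 5.08
position: [0.5991, -0.3961, 0.1022]
tool_rot: [0.883, -0.47, 0.001, -0.0]
ft_force: [0.5, -0.1, -0.8]
grip_width: 0.0296
grip_force: 0.0
```

```bash
python3 -c "
from h import *
im,P,*r=case(); print(r)
print(to(600,-345,100,90-88.3-90), to(600,-345,100,91.7))
cv2.imwrite('pics/t3.png',cv2.resize(im[100:280,150:390,::-1],(800,600)))"
```

```text
[((598.4439697265625, -253.0347900390625), (98.90681457519531, 129.6707000732422), 1.5620900392532349), [[547.0, -190.0], [551.0, -319.0], [650.0, -316.0], [646.0, -187.0]], np.int32(1885)]
(array([-0.2104, -0.1384,  0.0108]), np.float64(0.1781), 'yaw', np.float64(-56.24), 'pos', array([ 600.4, -395.4,  102.2]), 'F', array([ 1.4, -0.8,  0.2]), 5.1333, array([-0.74,  0.79,  1.27,  0.  ,  1.07,  1.81])) (array([-0.2104, -0.1384,  0.0108]), np.float64(-0.8219), 'yaw', np.float64(-56.24), 'pos', array([ 600.4, -395.4,  102.2]), 'F', array([ 1.4, -0.8,  0.2]), 5.1333, array([-0.74,  0.79,  1.27,  0.  ,  1.07,  1.81]))
```

View pics/t3.png

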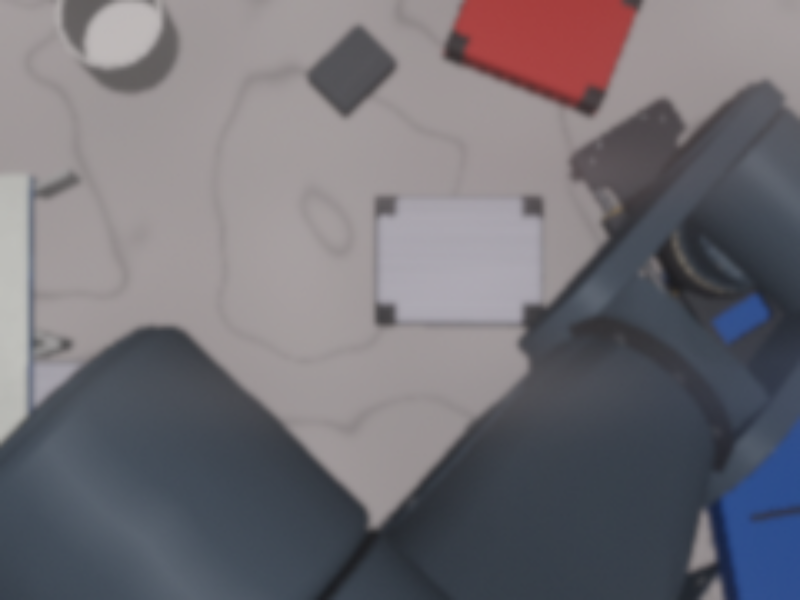

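The case sits at (460,260) in the picture. It measures centre (598.4,-253.0), heading 91.6°, which is on the bay axis. Now I turn the tool to yaw 91.7°, which keeps joint 6 in range, and go behind the rear end.

Call:
move_arm:
  motion: "0.15 0 0 0 -0.04; 0.15 0 0 0 -0.08; 0.15 0 0 0 -0.12; 0.15 0 0 0 -0.16; 0.15 0 0 0 -0.2; 0.15 0 0 0 -0.24; 0.15 0 0 0 -0.28; 0.15 0 0 0 -0.32; 0.15 0 0 0 -0.36; 0.15 0 0 0 -0.4; 0.15 0 0 0 -0.44; 0.15 0 0 0 -0.44"

```text
time: 6.13
position: [0.5964, -0.3942, 0.1021]
tool_rot: [0.979, 0.206, -0.0, -0.0]
ft_force: [0.7, -0.6, 0.8]
grip_width: 0.0502
grip_force: 0.0
```

Call:
move_arm:
  motion: "0.15 0 0 0 -0.04; 0.15 0 0 0 -0.08; 0.15 0 0 0 -0.12; 0.15 0 0 0 -0.16; 0.15 0 0 0 -0.2; 0.15 0 0 0 -0.24; 0.15 0 0 0 -0.28; 0.15 0 0 0 -0.32; 0.15 0 0 0 -0.36; 0.15 0 0 0 -0.382; 0.15 0 0 0 -0.382"

```text
time: 7.05
position: [0.5967, -0.3945, 0.1023]
tool_rot: [0.693, 0.721, -0.0, -0.0]
ft_force: [0.5, -0.3, -0.3]
grip_width: 0.0501
grip_force: 0.0
```

```bash
python3 -c "
from h import *
print(to(601,-352,22,91.7),robot.camera_model('wrist')['position'])"
```

```text
(array([0.2112, 0.0302, 0.4014]), np.float64(0.0033), 'yaw', np.float64(92.29), 'pos', array([ 596.7, -394.5,  102.3]), 'F', array([ 0.5, -0.3, -0.3]), 7.05, array([-0.74,  0.79,  1.28, -0.  ,  1.07, -0.78])) [ 0.59448999 -0.32059825  0.25642738]
```

Call:
move_arm:
  motion: "0.15 0.1 0.03 0 0.003; 0.15 0.21 0.03 0.1 0.003; 0.15 0.21 0.03 0.25 0.003; 0.15 0.21 0.03 0.37 0.003; 0.15 0.21 0.03 0.4 0.003; 0.15 0.25 0.03 0.4 0.003; 0.15 0.28 0.03 0.4 0.003; 0.15 0.3 0.03 0.4 0.003; 0.15 0.31 0.03 0.4 0.003; 0.15 0.32 0.03 0.4 0.003; 0.15 0.32 0.03 0.4 0.003"

```text
time: 7.97
position: [0.6014, -0.3304, 0.0238]
tool_rot: [0.696, 0.718, 0.0, 0.001]
ft_force: [0.7, -0.8, -0.1]
grip_width: 0.0501
grip_force: 0.0
```

```bash
python3 -c "
from h import *
im,P,*r=case(); print(r)
for y in (-300,-150,-70): print(to(589-.0297*(y-74),y,22,91.7))"
```

```text
[((598.07763671875, -240.0521697998047), (99.03645324707031, 103.70359802246094), 1.5601401329040527), [[547.0, -190.0], [550.0, -293.0], [649.0, -291.0], [646.0, -187.0]], np.int32(1048)]
(array([ 0.1533, -0.0009,  0.0077]), np.float64(0.0003), 'yaw', np.float64(91.76), 'pos', array([ 601.2, -330.6,   23.6]), 'F', array([0.4, 0. , 0.1]), 8.0167, array([-0.67,  0.86,  1.4 , -0.  ,  0.88, -0.7 ]))
(array([ 9.036e-01, -2.000e-04,  6.900e-03]), np.float64(0.0003), 'yaw', np.float64(91.76), 'pos', array([ 601.2, -330.6,   23.6]), 'F', array([0.4, 0. , 0.1]), 8.0167, array([-0.67,  0.86,  1.4 , -0.  ,  0.88, -0.7 ]))
(array([1.3038e+00, 2.0000e-04, 6.5000e-03]), np.float64(0.0003), 'yaw', np.float64(91.76), 'pos', array([ 601.2, -330.6,   23.6]), 'F', array([0.4, 0. , 0.1]), 8.0167, array([-0.67,  0.86,  1.4 , -0.  ,  0.88, -0.7 ]))
```

Everything is lined up. I'll push straight along tool x at about 90 mm/s.

Call:
move_arm:
  motion: "0.15 0.01 0 0.005 0; 0.15 0.02 0 0.005 0; 0.15 0.04 0 0.005 0; 0.15 0.07 0 0.005 0; 0.15 0.1 0 0.005 0; 0.15 0.14 0 0.005 0; 0.15 0.18 0 0.005 0; 0.15 0.22 0 0.005 0; 0.15 0.26 0 0.005 0; 0.15 0.3 0 0.005 0; 0.15 0.34 0 0.005 0; 0.15 0.37 0 0.005 0"

```text
time: 9.02
position: [0.5989, -0.2558, 0.022]
tool_rot: [0.696, 0.718, -0.0, 0.001]
ft_force: [1.0, -5.8, 2.3]
grip_width: 0.0503
grip_force: 2.6
```

Call:
move_arm:
  motion: "0.15 0.04 0 0 0; 0.15 0.08 0 0 0; 0.15 0.12 0 0 0; 0.15 0.16 0 0 0; 0.15 0.2 0 0 0; 0.15 0.24 0 0 0; 0.15 0.28 0 0 0; 0.15 0.32 0 0 0; 0.15 0.36 0 0 0; 0.15 0.4 0 0 0; 0.15 0.43 0 0 0; 0.15 0.45 0 0 0"

```text
time: 10.02
position: [0.5959, -0.166, 0.0219]
tool_rot: [0.696, 0.718, -0.0, 0.0]
ft_force: [-0.5, -5.6, 3.7]
grip_width: 0.0503
grip_force: 2.9
```

```bash
python3 -c "
from h import *
im,P,*r=case(); print(r)
for y in (-70,-40): print(to(589-.0297*(y-74),y,22,91.7))
im2,d,_=pts('scene')
o=np.zeros((600,800,3),np.uint8)
o[:300]=cv2.resize(im[100:280,130:390],(800,300)); o[300:]=cv2.resize(im2[100:290,130:450],(800,300))
cv2.imwrite('pics/t4.png',o[...,::-1])"
```

```text
[((620.9249267578125, -40.901039123535156), (42.0120964050293, 34.42816162109375), 1.0542515516281128), [[600.0, -24.0], [600.0, -58.0], [642.0, -58.0], [642.0, -23.0]], np.int32(141)]
(array([ 0.4764,  0.0026, -0.0005]), np.float64(0.0005), 'yaw', np.float64(91.8), 'pos', array([ 595.7, -165.2,   21.9]), 'F', array([ 0.1, -2.7,  1.4]), 10.0667, array([-0.45,  0.8 ,  1.58,  0.  ,  0.76, -0.48]))
(array([ 6.265e-01,  2.900e-03, -4.000e-04]), np.float64(0.0005), 'yaw', np.float64(91.8), 'pos', array([ 595.7, -165.2,   21.9]), 'F', array([ 0.1, -2.7,  1.4]), 10.0667, array([-0.45,  0.8 ,  1.58,  0.  ,  0.76, -0.48]))
```

View pics/t4.png

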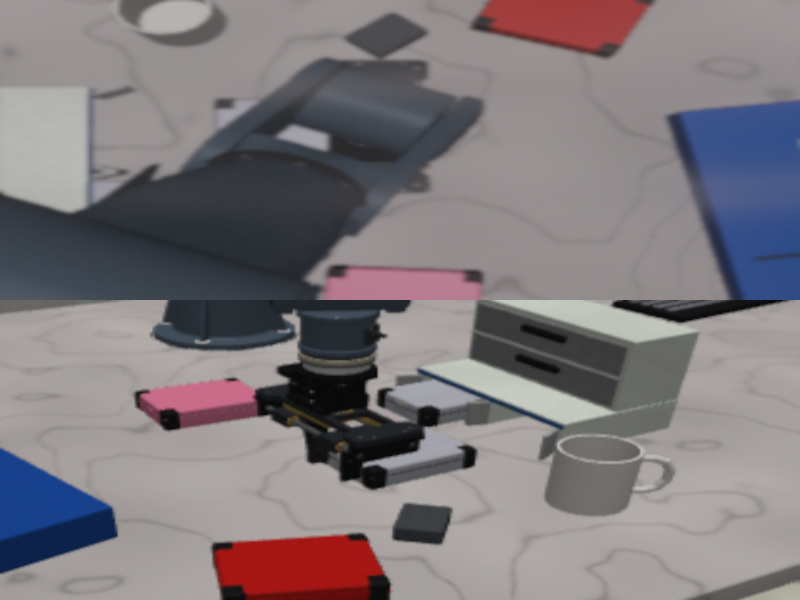

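The case is square to the bay. Its front right corner is at (642,-23), as predicted, and the bystanders haven't moved. I'll push on through the guides.

Call:
move_arm:
  motion: "0.15 0.03 0 0 0; 0.15 0.06 0 0 0; 0.15 0.1 0 0 0; 0.15 0.14 0 0 0; 0.15 0.18 0 0 0; 0.15 0.22 0 0 0; 0.15 0.26 0 0 0; 0.15 0.3 0 0 0; 0.15 0.33 0 0 0; 0.15 0.36 0 0 0; 0.15 0.39 0 0 0; 0.15 0.42 0 0 0"

```text
time: 11.12
position: [0.5931, -0.083, 0.0217]
tool_rot: [0.696, 0.718, -0.0, 0.0]
ft_force: [1.2, -6.9, 2.4]
grip_width: 0.0498
grip_force: 3.1
```

Call:
move_arm:
  motion: "0.15 0.02 0 0 0; 0.15 0.04 0 0 0; 0.15 0.06 0 0 0; 0.15 0.08 0 0 0; 0.15 0.1 0 0 0; 0.15 0.12 0 0 0; 0.15 0.14 0 0 0; 0.15 0.16 0 0 0; 0.15 0.18 0 0 0; 0.15 0.2 0 0 0"

```text
time: 11.95
position: [0.5917, -0.0431, 0.0217]
tool_rot: [0.696, 0.718, -0.0, 0.0]
ft_force: [0.9, -6.7, 3.0]
grip_width: 0.0503
grip_force: 3.1
```

```bash
python3 -c "
from h import *
for y in (-10,): print(to(589-.0297*(y-74),y,22,91.7))"
```

```text
(array([ 0.1654,  0.0039, -0.0015]), np.float64(0.0003), 'yaw', np.float64(91.76), 'pos', array([591.7, -43.1,  21.7]), 'F', array([ 0.9, -6.7,  3. ]), 11.95, array([-0.26,  0.78,  1.65, -0.  ,  0.71, -0.29]))
```

The case is inside the mouth, and sliding friction reads about 6.8 N. I'll go slower now and watch the force.

Call:
move_arm:
  motion: "0.15 0.015 0 0 0; 0.15 0.03 0 0 0; 0.15 0.045 0 0 0; 0.15 0.06 0 0 0; 0.15 0.075 0 0 0; 0.15 0.09 0 0 0; 0.15 0.105 0 0 0; 0.15 0.115 0 0 0"

```text
time: 12.62
position: [0.5909, -0.02, 0.0217]
tool_rot: [0.696, 0.718, -0.0, 0.0]
ft_force: [0.9, -5.9, 3.6]
grip_width: 0.05
grip_force: 3.2
```

Call:
move_arm:
  motion: "0.15 0.004 0 0 0; 0.15 0.008 0 0 0; 0.15 0.012 0 0 0; 0.15 0.016 0 0 0; 0.15 0.02 0 0 0; 0.15 0.024 0 0 0; 0.15 0.028 0 0 0; 0.15 0.032 0 0 0"

```text
time: 13.28
position: [0.5907, -0.0139, 0.0217]
tool_rot: [0.696, 0.718, -0.001, 0.0]
ft_force: [-0.2, -5.0, 3.5]
grip_width: 0.0499
grip_force: 3.2
```

Call:
move_arm:
  motion: "0.15 0.004 0 0 0; 0.15 0.008 0 0 0; 0.15 0.012 0 0 0; 0.15 0.016 0 0 0; 0.15 0.02 0 0 0; 0.15 0.024 0 0 0; 0.15 0.028 0 0 0"

```text
time: 13.87
position: [0.5905, -0.0083, 0.0217]
tool_rot: [0.696, 0.718, -0.001, -0.0]
ft_force: [-0.4, -6.6, 3.0]
grip_width: 0.05
grip_force: 3.2
```

Call:
move_arm:
  motion: "0.15 0.004 0 0 0; 0.15 0.008 0 0 0; 0.15 0.012 0 0 0; 0.15 0.016 0 0 0; 0.15 0.02 0 0 0; 0.15 0.024 0 0 0; 0.15 0.028 0 0 0"

```text
time: 14.45
position: [0.5903, -0.0027, 0.0217]
tool_rot: [0.696, 0.718, -0.001, -0.0]
ft_force: [0.6, -5.9, 3.2]
grip_width: 0.0502
grip_force: 3.2
```

Call:
move_arm:
  motion: "0.15 0.004 0 0 0; 0.15 0.008 0 0 0; 0.15 0.012 0 0 0; 0.15 0.016 0 0 0; 0.15 0.02 0 0 0"

```text
time: 14.87
position: [0.5903, 0.0004, 0.0217]
tool_rot: [0.696, 0.718, -0.001, 0.001]
ft_force: [-0.2, -11.3, 3.4]
grip_width: 0.0499
grip_force: 4.9
```

Call:
move_arm:
  motion: "0.15 0.004 0 0 0; 0.15 0.008 0 0 0; 0.15 0.012 0 0 0; 0.15 0.016 0 0 0; 0.15 0.02 0 0 0"

```text
time: 15.28
position: [0.5902, 0.0042, 0.0217]
tool_rot: [0.696, 0.718, -0.001, 0.001]
ft_force: [-0.7, -10.1, 3.3]
grip_width: 0.05
grip_force: 5.0
```

The force has risen to about 10.5 N, so it's on the buffer, first touched near TCP y ≈ 0. I'll press the remaining distance in small steps.

Call:
move_arm:
  motion: "0.15 0.004 0 0 0; 0.15 0.008 0 0 0; 0.15 0.012 0 0 0; 0.15 0.016 0 0 0"

```text
time: 15.62
position: [0.5901, 0.0074, 0.0217]
tool_rot: [0.696, 0.718, -0.001, 0.001]
ft_force: [-0.5, -10.7, 3.2]
grip_width: 0.05
grip_force: 5.0
```

Call:
move_arm:
  motion: "0.15 0.003 0 0 0; 0.15 0.006 0 0 0; 0.15 0.008 0 0 0; 0.15 0.008 0 0 0"

```text
time: 15.95
position: [0.59, 0.0091, 0.0217]
tool_rot: [0.696, 0.718, -0.001, 0.0]
ft_force: [-0.2, -10.3, 3.1]
grip_width: 0.0504
grip_force: 4.7
```

Call:
move_arm:
  motion: "0.15 0.003 0 0 0; 0.15 0.006 0 0 0; 0.15 0.006 0 0 0"

```text
time: 16.2
position: [0.59, 0.0095, 0.0217]
tool_rot: [0.696, 0.718, -0.001, 0.001]
ft_force: [-0.3, -11.9, 3.3]
grip_width: 0.0499
grip_force: 6.1
```

Call:
move_arm:
  motion: "0.15 0.002 0 0 0; 0.15 0.004 0 0 0; 0.15 0.004 0 0 0"

```text
time: 16.45
position: [0.5901, 0.0096, 0.0218]
tool_rot: [0.696, 0.718, -0.002, 0.001]
ft_force: [-0.8, -14.9, 3.2]
grip_width: 0.05
grip_force: 7.4
```

Call:
move_arm:
  motion: "0.15 0.003 0 0 0; 0.15 0.005 0 0 0; 0.15 0.005 0 0 0"

```text
time: 16.7
position: [0.5901, 0.0096, 0.0218]
tool_rot: [0.696, 0.718, -0.002, 0.002]
ft_force: [-0.9, -18.7, 4.0]
grip_width: 0.0503
grip_force: 8.9
```

The arm has stopped moving (y = 9.6 mm) while the force climbs to 19 N, and that is about 10 mm after first buffer contact, so it's against solid steel. I'll back off, lift clear and check.

Call:
move_arm:
  motion: "0.15 -0.03 0 0 0; 0.15 -0.1 0 0 0; 0.15 -0.25 0 0 0; 0.15 -0.3 0 -0.1 0; 0.15 -0.35 0 -0.3 0; 0.15 -0.5 0 -0.5 0; 0.15 -0.7 0 -0.6 0; 0.15 -0.9 0 -0.6 0; 0.15 -1 0 -0.6 0; 0.15 -1 0 -0.6 0; 0.15 -1 0 -0.6 0"

```text
time: 17.62
position: [0.5952, -0.187, 0.1409]
tool_rot: [0.697, 0.717, 0.0, -0.002]
ft_force: [-1.4, 0.9, -0.2]
grip_width: 0.0502
grip_force: 0.0
```

```bash
python3 -c "
from h import *
im,P,*r=case(); print(r, robot.get_obs()['ft_force'])
im2,d,_=pts('scene')
o=np.zeros((600,800,3),np.uint8)
o[:300]=cv2.resize(im[60:280,60:390],(800,300)); o[300:]=cv2.resize(im2[80:290,130:480],(800,300))
cv2.imwrite('pics/t5.png',o[...,::-1])"
```

```text
[((588.9072875976562, 44.463592529296875), (96.98377990722656, 51.09883117675781), 0.8502704501152039), [[540.0, 69.0], [541.0, 18.0], [638.0, 20.0], [637.0, 71.0]], np.int32(725)] [-0.65504515 -0.473255    0.66097307]
```

View pics/t5.png

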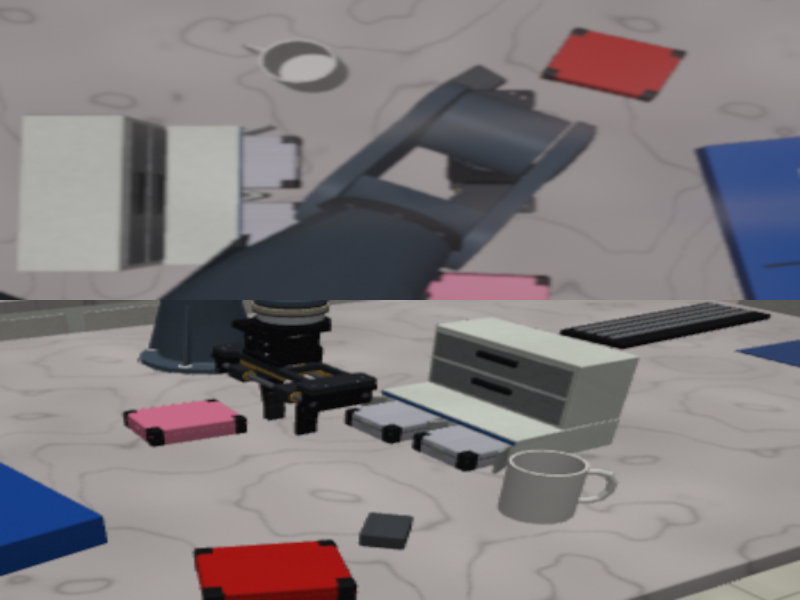

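The case is at (270,160) in the top half, straight in the upper bay. Its rear is at y≈19 mm, so it sticks out about 55 mm, within the 30–70 mm range. The stored case and bystanders are unmoved and the gripper is clear.

```bash
python3 -c "
from rig import robot
print(robot.hand_in())"
```

```text
the job is handed in; nothing more can be done
None
```

The sample case is in the empty bay (bay_b), pushed gently until it stopped against solid steel after about 10 mm of buffer travel (19 N at most in the readings), and the job is handed in; the hand-in returned no verdict.

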